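# Dispense one wash tablet into the dosing cup

### The job

Dispense a single wash tablet for the next load. Push the grey dosing cup along the board into the bay below the dispenser's chute until it is fully home against the column, then gently push an arm of the star wheel clockwise (seen from above) with a fingertip by one place, so that exactly one tablet drops into the cup. Only push: do not lift or tip the cup or pick anything up, leave the filled cup in its bay and the things standing around where they are.

Things in the scene. Friction and masses are not known exactly. Their poses are not given: they have to be found in the camera images.
- dispenser: Fixed wash-tablet dispenser on the wooden board (board top at z = 0.010): clear round drum with fixed clear lid (outer radius 81 mm, 134 to 176 mm above the board) on a steel column 66 mm wide. Origin on the board below the drum axis; z up; -x is the side with the chute and cup bay, +y to the left of one looking along +x.
- outlet (a point): Centre of the chute's lower mouth, 72 mm in front (-x) of the drum axis and 71 mm above the board. The mouth is 36 mm long (x) by 50 mm wide; the white chute widens from it up to the drum; its front face is 84 to 92 mm in front of the axis.
- bay (a point): Point on the board, 91 mm in front (-x) of the drum axis: where the cup's origin is when the cup is home, touching the rubber pad on the column's front, 49 mm from the axis. Two steel guide legs 16 mm high lie either side, 100 mm apart inside, flared outward at the tips, reaching 117 mm in front of the axis.
- drum_floor (a point): Centre of the drum's floor, on the axis, 140 mm above the board. Five pockets 72 degrees apart, inner radius 78 mm. The floor is open above the chute, a sector of about 35 to 40 degrees each side of the dispenser's -x. The pocket over it is empty at the start; each of the other four holds a tablet.
- wheel (a joint): Star wheel angle, rad, about the vertical drum axis; grows clockwise seen from above. Starts at 0 to 0.25; a stop keeps it from going below 0. Friction about 0.15 N m; stays where left. Vanes under the lid turn with it and carry the tablets: the next one drops through the opening at 0.85 to 1.1, the one after at about 2.1; at 1.257 (72 degrees) a pocket is again centred over the opening.
- wheel_hub (a point): On the wheel's axis at the middle height of its arms, 205 mm above the board. Hub radius 22 mm, top 221 mm above the board. Five straight round aluminium arms 72 degrees apart, diameter 14 mm, with ball ends of diameter 19 mm, reach 78 mm from the axis; 22 mm of free height between them and the lid.
- wheel_arm (a point): Point on the middle line of one of the five arms (all alike), 60 mm from the axis, turning with the wheel.
- cup: Loose grey round dosing cup, open at the top: outer radius 41 mm at the foot, 42 mm at the rim, 44 mm high, wall 3.5 mm, about 120 g. Origin at the centre of its underside, z up. Starts upright on the board, 8 to 14 cm in front of its home in the bay and up to 35 mm to either side of the bay's middle line.
- tablet_1_mid (a point): Centre of a round white wash tablet (diameter 32 mm, 14 mm thick, 25 g) in the drum; the next one to come over the opening when the wheel is turned clockwise.
- tablet_2_mid (a point): Centre of a round white wash tablet (diameter 32 mm, 14 mm thick, 25 g) in the drum; it is to stay in the drum; comes next after the first.
- tablet_3_mid (a point): Centre of a round white wash tablet (diameter 32 mm, 14 mm thick, 25 g) in the drum; it is to stay in the drum; comes second after the first.
- tablet_4_mid (a point): Centre of a round white wash tablet (diameter 32 mm, 14 mm thick, 25 g) in the drum; it is to stay in the drum; comes third after the first.
- detergent: Bystander, to be left where it is: white jug with orange cap, 67x125x242 mm.
- soap_pump: Bystander, to be left where it is: pump bottle, 48x75x187 mm.
- nail_brush: Bystander, to be left where it is: brush, 30x85x23 mm.
- soap: Bystander, to be left where it is: bar, 51x80x24 mm.
- scoop: Bystander, to be left where it is: measuring scoop, 89x99x38 mm.
- reel_1: Bystander, to be left where it is: thread reel, 28x28x39 mm.
- peg_0: Bystander, to be left where it is: wooden clothes peg, 23x73x11 mm.
- peg_4: Bystander, to be left where it is: wooden clothes peg, 73x29x11 mm.

How it is judged (in metres and radians):
On the way, in this order (a step that is already met when the one before it is completed fails the run):
1. the cup stands home in the bay below the chute, still empty (horizontal distance between cup and bay below 0.012 m and height (world z) of tablet_1_mid above 0.14 m), for 0.2 s.
2. one tablet has dropped into the cup (horizontal distance between tablet_1_mid and cup below 0.036 m and z of tablet_1_mid in the frame of cup between 0.002 and 0.032 m), for 0.2 s.
At the end, for the whole second after the job is handed in: The first tablet is inside the cup (its centre within 36 mm of the cup's axis and less than 32 mm above its underside), the cup stands upright at rest within 20 mm of its home point in the bay, the other three tablets are still in the drum, and the wheel is still (all of step 2 and horizontal distance between cup and bay below 0.02 m and angle between cup's own z axis and vertical below 0.08 rad and linear speed of cup below 0.03 m/s and velocity of joint wheel below 0.05 rad/s and height (world z) of each of tablet_2_mid, tablet_3_mid, tablet_4_mid above 0.14 m); the robot touches nothing.
It fails at once if the cup is lifted off the board or tipped; it is only to be pushed (height (world z) of cup above 0.022 m or angle between cup's own z axis and vertical above 0.35 rad).
It fails at once if a second tablet comes out of the drum (height (world z) of any of tablet_2_mid, tablet_3_mid, tablet_4_mid below 0.12 m).
It fails at once if the star wheel is forced (contact force between the fingers and wheel above 40 N).
It fails at once if a bystander is moved or knocked over (distance of any of detergent, soap_pump, nail_brush, soap, scoop, reel_1, peg_0, peg_4 from where it was at the start of the episode above 0.03 m or angle between any of detergent, soap_pump's own z axis and vertical above 0.5 rad).
It also fails if it takes over 51 s, if anything falls off the work surface, if the arm or the gripper's body presses on something with over 40 N, if the wrist force passes 120 N, or if a joint passes its speed limit or range.

### The arm

A 6-joint arm with a two-finger parallel gripper is mounted at the origin on a cart in front of the work surface, level with it; the furniture and walls round the work are solid. World frame = base frame: x ahead of the robot, y to its left, z up, the work surface at z = 0. Lengths are in mm, angles in rad, forces in N, time in s.
With the tool pointing down it reaches from about 350 to 975 mm from the base axis. Payload 7.1 kg.
Tool frame: the origin (TCP) lies midway between the tips of the shut fingers; the grasp point (between the pads) lies 19 mm behind it (ctrl.grip_depth is the distance from the TCP to the grasp point, in mm); z points along the fingers, y is the line along which they close (so a half turn about z gives the same grasp; the last joint's range is limited). The gripper opens to 88 mm and grips with 3 to 60 N. Pads are 20 mm wide; open, the fingers measure 115 mm over their backs; the gripper's body (75 mm by 178 mm) begins 61 mm behind the grasp point.
Start: joints at [-1.243, 0.423, 1.63, -0, 1.089, -0.019], TCP at [212.448, -587.767, 222.675] pointing down, gripper open.
Joint ranges: [-3, 3], [-0.9, 2.11], [0.09, 2.58], [-1.31, 4.45], [0.11, 2.69], [-2.54, 2.54]. Speed limits (rad/s): [2.39, 2.39, 3.01, 3.14, 3.14, 3.14].

### API

Orientations are given as a rotation vector (axis times angle).
In Python, from workcell import ctrl, cams gives the robot as it stands.
- The arm moves only by the tool move_arm, never from a script. Its argument "steps" is a list of rows, each a list of 3 entries, a list of its own where there are three numbers: the shift along the tool's x, y, z in units of 25 mm (1.0 is 25 mm), then the turn about the tool's z in units of 5 degrees (1.0 is 5 degrees), then the closure, from 0 (fully open) to 1 (shut). A call has 1 to 20 rows; each row shifts and turns the commanded pose from where the row before left it, along the tool's axes as they then stand; what a row does not reach is not made up. A row lasts 1/12 s, in which the tool goes at most 41.7 mm and 7.16 degrees, less where a joint would pass 70% of its speed; a pose out of reach is approached as far as the arm can. A call is refused whole if a number of a shift passes 1 or a number of a turn 1, either way. A call with a gripper value outside its range is refused whole. The fingers move at their own pace and stop on an object; the grip force is fixed at half the most. Time passes only in rows, so rows that do not move let the fingers close. It gives the time, the measured TCP pose, the force, the opening and the grip force at its end, in the units of the state.
- ctrl.get_obs(): the state, without advancing time (a new reading comes with each control period).
- cams.get_image(name): name is "scene" or "top" or "wrist"; returns a dict with "image" (480x640x3 uint8, red, green, blue), "camera_matrix" (3x3 intrinsics, pixels), "xyz" and "rotation" of the camera in the world; the wrist camera has in their place "mount" (4x4, takes a point from camera to tool coordinates, whose origin is the TCP and whose axes are the flange's). Camera axes: x right, y down, z forward; pixel columns grow to the right and rows downward; lengths in mm; the calibration is good to about 2 mm. A picture is of the moment at which its call begins: read the wrist's pose just before it. There is no depth.
- ctrl.close_job(): hands the job in; it is judged then, once.
Trained networks look in the newest picture that a camera, given by its name, has taken for a name from the list of things; names that differ only in an ending like _2 or _b are one class to them, and where a whole thing is asked for, a point or a joint stands for the part that bears it (a point fixed in the world has none). Each returns a list of dicts, best first, with "p" (0 to 1); they miss things now and then, are a little off and sometimes report something else, mostly with a low value. They report only what shows in the picture. A call takes as long as a camera call.
- cams.boxes_of(camera, thing): "rect" ([centre column, centre row, width, height] in pixels, round what is visible of it).
- cams.cut_out(camera, thing): "pixels" (480x640 bool, what is visible of it) and "rect" ([centre column, centre row, width, height] in pixels, round what is visible of it).
The state is a dict: "t": time; "qpos": joint angles; "qvel": joint speeds; "joint_torque": joint torques, N m; "ee_pos": TCP position; "orientation": TCP orientation; "ft_force": force on the tool from outside, world axes, zero at the start; "moment": the same for the moment, N m; "width": finger opening in mm; "grasp_force": force on a finger pad.
Only numpy, scipy, OpenCV 4.12 (cv2) and the standard library are available. Lean on these libraries where they do the work, as an engineer would, in place of code of your own. Each camera call takes 0.05 s, during which the arm holds its last target. There are 200 camera calls.

## Working session

There is one attempt and no reset: what is moved stays moved. The work goes in short steps, Python scripts to look and compute and a tool call to move; the robot and the scene stay as the last step left them, time stands still between calls to the robot, and variables do not carry over. Pictures are saved under pics/ and viewed, at most 10 in all, crops included, and the job is handed in when it is done.

Besides the shell and the picture viewer there is one more tool, called after "Call:" by a JSON object that holds its "name" and its "arguments", one argument or row to a line. move_arm: Moves the arm, as the interface text tells. Its arguments: {"type":"object","properties":{"steps":{"type":"array"}},"required":["steps"]}

```bash
mkdir -p pics
cat > h.py <<'E'
import numpy as np, cv2
from workcell import ctrl, cams
from scipy.spatial.transform import Rotation as R
def ray(im,u,v,z):
    K=np.array(im["camera_matrix"]);Rm=np.array(im["rotation"]);o=np.array(im["xyz"])
    if Rm.shape!=(3,3): Rm=R.from_rotvec(Rm).as_matrix()
    d=Rm@np.linalg.solve(K,[u,v,1]); return o+d*(z-o[2])/d[2]
def proj(im,p):
    K=np.array(im["camera_matrix"]);Rm=np.array(im["rotation"]);o=np.array(im["xyz"])
    if Rm.shape!=(3,3): Rm=R.from_rotvec(Rm).as_matrix()
    q=K@(Rm.T@(np.array(p,float)-o)); return q[:2]/q[2]
E
python3 - <<'E'
from h import *
o=ctrl.get_obs();print(o["t"],o["ee_pos"],o["orientation"],o["width"])
for n in ["scene","top"]:
    im=cams.get_image(n);cv2.imwrite(f"pics/{n}0.png",im["image"][:,:,::-1])
    print(n,im["camera_matrix"],im["xyz"],im["rotation"])
    for t in ["cup","dispenser","wheel","wheel_hub","outlet","wheel_arm","tablet_1_mid","detergent","soap_pump","scoop","soap","nail_brush","reel_1","peg_0"]:
        try: print(t,[(round(b["p"],2),np.round(b["rect"]).tolist()) for b in cams.boxes_of(n,t)[:6]])
        except Exception as e: print(t,e)
E
```

```text
0.0 [ 212.26733949 -587.2562712   221.90211439] [-3.09298926e+00 -5.41700486e-01  3.19452998e-04] 88.19614662579723
scene [[559.66180415   0.         330.48408458]
 [  0.         559.66180415 236.43126404]
 [  0.           0.           1.        ]] [498.91234467 721.47952934 963.85453911] [-0.1277892   2.90931018 -1.06783131]
cup [(0.71, [349.0, 303.0, 42.0, 45.0])]
dispenser [(0.81, [343.0, 209.0, 86.0, 138.0])]
wheel [(0.56, [344.0, 169.0, 80.0, 59.0]), (0.46, [274.0, 377.0, 38.0, 19.0])]
wheel_hub [(0.93, [342.0, 210.0, 83.0, 140.0])]
outlet [(0.73, [342.0, 215.0, 85.0, 141.0])]
wheel_arm [(0.91, [344.0, 168.0, 78.0, 50.0])]
tablet_1_mid [(0.47, [396.0, 196.0, 12.0, 19.0])]
detergent [(0.56, [260.0, 168.0, 44.0, 101.0])]
soap_pump [(0.73, [251.0, 212.0, 38.0, 80.0]), (0.49, [273.0, 376.0, 37.0, 18.0])]
scoop [(0.73, [243.0, 366.0, 32.0, 59.0])]
soap [(0.98, [245.0, 324.0, 42.0, 28.0])]
nail_brush [(0.72, [256.0, 275.0, 40.0, 17.0])]
reel_1 [(0.68, [396.0, 195.0, 16.0, 24.0])]
peg_0 [(0.69, [276.0, 376.0, 36.0, 21.0]), (0.65, [405.0, 221.0, 29.0, 12.0])]
top [[588.09555319   0.    
[... 447 characters left out ...]
[(0.69, [365.0, 258.0, 105.0, 98.0]), (0.26, [392.0, 332.0, 15.0, 25.0])]
wheel_arm [(0.7, [377.0, 247.0, 72.0, 82.0]), (0.4, [213.0, 223.0, 16.0, 25.0])]
tablet_1_mid [(0.18, [426.0, 317.0, 16.0, 17.0])]
detergent [(0.66, [413.0, 167.0, 66.0, 66.0])]
soap_pump [(0.67, [359.0, 170.0, 29.0, 49.0])]
scoop [(0.86, [212.0, 195.0, 55.0, 28.0])]
soap [(0.65, [260.0, 190.0, 27.0, 38.0])]
nail_brush [(0.86, [310.0, 190.0, 15.0, 33.0]), (0.35, [212.0, 227.0, 14.0, 23.0])]
reel_1 [(0.74, [427.0, 317.0, 16.0, 14.0]), (0.52, [364.0, 256.0, 107.0, 102.0])]
peg_0 [(0.74, [394.0, 331.0, 17.0, 28.0]), (0.74, [212.0, 193.0, 52.0, 30.0]), (0.71, [378.0, 247.0, 72.0, 80.0]), (0.62, [211.0, 222.0, 16.0, 32.0])]
```

View pics/scene0.png

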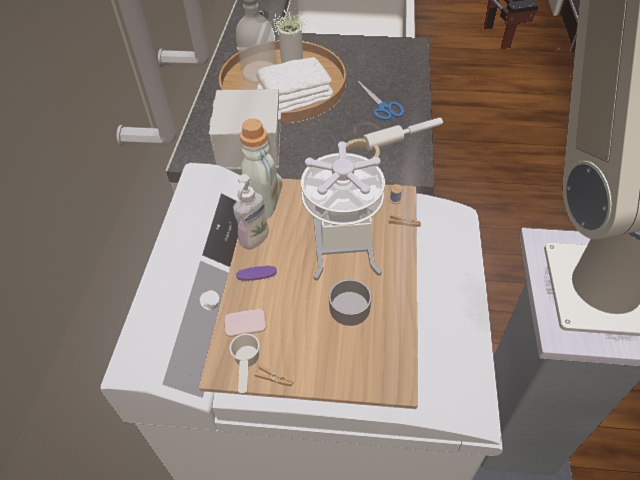

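View pics/top0.png

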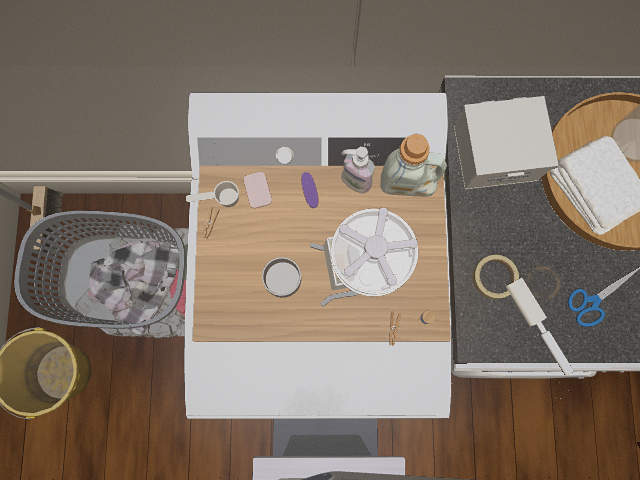

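The scene shows the dispenser with the bay opening toward +y (image-left in the top view), the cup at (281,277) in top and the hub at about (376,247). Next I'll zoom in to fit the dispenser pose and the wheel angle.

Run:
```python
from h import *
T=cams.get_image("top")
img=T["image"][:,:,::-1]
c=cv2.resize(img[195:320,240:430],None,fx=4,fy=4,interpolation=cv2.INTER_CUBIC);cv2.imwrite("pics/c1.png",c)
for t,z in (("cup",54),):
    m=cams.cut_out("top",t)[0]["pixels"].astype(np.uint8)
    (x,y),r=cv2.minEnclosingCircle(cv2.findNonZero(m)); print("cup",x,y,r,ray(T,x,y,z))
m=cams.cut_out("top","wheel")
print([(d["p"],d["rect"]) for d in m])
mm=m[0]["pixels"].astype(np.uint8); print("wheel hull",cv2.minEnclosingCircle(cv2.findNonZero(mm)))
print("hub",ray(T,376.5,246.5,231), "drum lid", ray(T,374.5,252,186))
for a,b,z in ((312,245,26),(323,302,26)): print(ray(T,a,b,z))
S=cams.get_image("scene")
m=cams.cut_out("scene","cup")[0]; print(m["rect"]); print("hub sc",ray(S,343,166,231))
for a in ((318,275,26),(377,271,26)): print(ray(S,*a))
```

```text
cup 281.5 276.82501220703125 20.329391479492188 [522.17104263  98.27461162  54.        ]
[(0.57, [379.1, 247.0, 83.1, 76.6])]
wheel hull ((375.8333435058594, 246.8333282470703), 41.44953536987305)
hub [551.56255668 -87.37682668 231.        ] drum lid [550.02455998 -87.8472733  186.        ]
[597.05648823  33.8526936   26.        ]
[471.46170759   9.93917346  26.        ]
[350.6, 300.1, 42.3, 42.9]
hub sc [554.30027138 -76.54114008 231.        ]
[596.08420365  36.04385269  26.        ]
[474.44708711  15.36454638  26.        ]
```

View pics/c1.png

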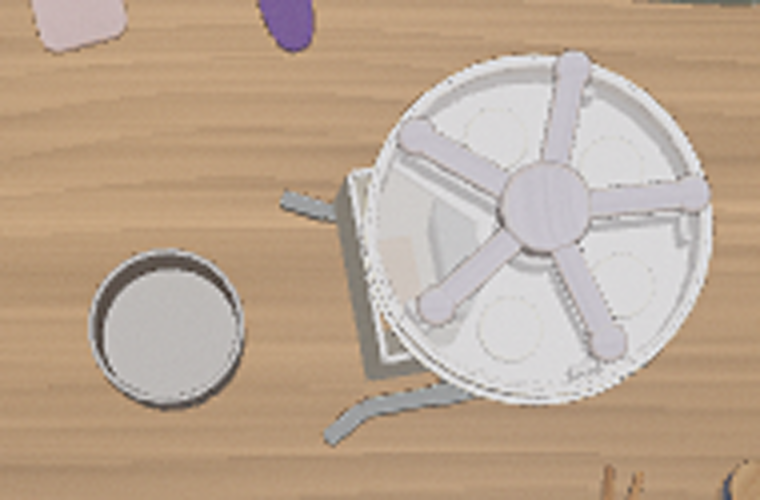

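The crop shows the hub at (376,246.5), the leg tips at (312,245) and (323,302), and the cup at (281.5,277). This puts the axis near (551,-87) with the bay direction at (-0.165,0.986). The bay is about (536,3), the cup is roughly 97 mm out on the midline, and the wheel is at about 0.06 rad.

First I lift and travel past the dispenser at height.

Call:
{"name": "move_arm", "arguments": {
  "steps": [
    [[0,0,-0.8],0,0.55],
    [[0,0,-0.8],0,0.55],
    [[0.72,-0.82,0],0,0.55],
    [[0.72,-0.82,0],0,0.55],
    [[0.72,-0.82,0],0,0.55],
    [[0.72,-0.82,0],0,0.55],
    [[0.72,-0.82,0],0,0.55],
    [[0.72,-0.82,0],0,0.55],
    [[0.72,-0.82,0],0,0.55],
    [[0.72,-0.82,0],0,0.55],
    [[0.72,-0.82,0],0,0.55],
    [[0.72,-0.82,0],0,0.55],
    [[0.72,-0.82,0],0,0.55],
    [[0.72,-0.82,0],0,0.55],
    [[0.72,-0.82,0],0,0.55],
    [[0.72,-0.82,0],0,0.55],
    [[0.72,-0.82,0],0,0.55],
    [[0.72,-0.82,0],0,0.55],
    [[0.72,-0.82,0],0,0.55],
    [[0.72,-0.82,0],0,0.55]
  ]
}}

```text
t: 3.42
ee_pos: [392.1, -129.3, 262.9]
orientation: [3.094, 0.542, 0.001]
ft_force: [0.4, -0.8, 1.2]
width: 39.3
grasp_force: 0.0
```

Call:
{"name": "move_arm", "arguments": {
  "steps": [
    [[0.72,-0.82,0],0,0.55],
    [[0.72,-0.82,0],0,0.55],
    [[0.72,-0.82,0],0,0.55],
    [[0.72,-0.82,0],0,0.55],
    [[0.72,-0.82,0],0,0.55],
    [[0.72,-0.82,0],0,0.55],
    [[0.72,-0.82,0],0,0.55],
    [[0.72,-0.82,0],0,0.55],
    [[0.72,-0.82,0],0,0.55],
    [[0.72,-0.82,0],0,0.55],
    [[0.72,-0.82,0],0,0.55],
    [[0.72,-0.82,0],0,0.55],
    [[0,0,0],-1,0.55],
    [[0,0,0],-1,0.55],
    [[0,0,0],-1,0.55],
    [[0,0,0],-1,0.55],
    [[0,0,0],-1,0.55],
    [[0,0,0],-1,0.55],
    [[0,0,0],-1,0.55],
    [[0,0,0],-1,0.55]
  ]
}}

```text
t: 5.08
ee_pos: [511.3, 174.2, 262.7]
orientation: [2.719, 1.574, 0.0]
ft_force: [-0.3, 0.8, 0.1]
width: 39.3
grasp_force: 0.0
```

Call:
{"name": "move_arm", "arguments": {
  "steps": [
    [[0,0,0],-1,0.55],
    [[0,0,0],-1,0.55],
    [[0,0,0],-1,0.55],
    [[0,0,0],-1,0.55],
    [[0,0,0],-1,0.55],
    [[0,0,0],-1,0.55],
    [[0,0,0],-1,0.55],
    [[0,0,0],-0.9,0.55],
    [[0,0,0],0,0.55]
  ]
}}

```text
t: 5.83
ee_pos: [511.3, 174.1, 262.7]
orientation: [2.029, 2.398, 0.0]
ft_force: [-0.2, -0.7, -0.3]
width: 39.1
grasp_force: 0.0
```

```bash
cat > tgt.py <<'E'
import sys
from h import *
def go(x,y,z):
    o=ctrl.get_obs();M=R.from_rotvec(o["orientation"]).as_matrix();p=np.array(o["ee_pos"])
    print("t",round(o["t"],2),"p",p.round(1),"xaxis",M[:,0].round(3),"zaxis",M[:,2].round(3),"w",round(o["width"],1),"F",np.round(o["ft_force"],1),"q6",round(o["qpos"][5],2))
    print("shift units",(M.T@(np.array([x,y,z])-p)/25).round(2))
if __name__=="__main__": go(*map(float,sys.argv[1:4]))
E
python3 tgt.py 509 174 262
python3 - <<'E'
from h import *
# refine fit of the dispenser in top view
T=cams.get_image("top");S=cams.get_image("scene")
img=T["image"][:,:,::-1].copy();im2=S["image"][:,:,::-1].copy()
ax=np.array([551,-87.]);d=np.array([-.165,.986]);e=np.array([.986,.165])
big=cv2.resize(img,None,fx=4,fy=4);b2=cv2.resize(im2,None,fx=4,fy=4)
def P(p,z,c):
    for I,b in((T,big),(S,b2)):
        q=proj(I,[*p,z]);cv2.circle(b,tuple(int(round(4*k+1.5)) for k in q),2,c,-1)
for a in np.linspace(0,6.28,60): P(ax+81*np.array([np.cos(a),np.sin(a)]),186,(0,0,255))
for s in(-50,50):
    for l in range(50,118,8): P(ax+d*l+e*s,26,(255,0,0))
for k in range(5):
    th=np.radians(137.7+72*k);P(ax+60*np.array([-np.sin(th),-np.cos(th)]),222,(0,160,0))
P(ax,231,(0,160,0))
for s in(-25,25): P(ax+d*90+e*s,81,(255,0,255))
c=[522,98]
for a in np.linspace(0,6.28,30): P(c+42*np.array([np.cos(a),np.sin(a)]),54,(0,255,255))
cv2.imwrite("pics/o.png",np.hstack([big[820:1240,1020:1420+300][:, :], ])[:, :790] if 0 else np.vstack([big[800:1250,1040:1740][:300*2]])) 
o=np.zeros((600,800,3),np.uint8);o[:,:400]=cv2.resize(big[780:1280,1020:1740],(400,278))[0:0] if 0 else 0
a=big[800:1240,1030:1730];b=b2[560:1340,1180:1590]
o[:264,:420]=cv2.resize(a,(420,264)); 
cv2.imwrite("pics/oa.png",a);cv2.imwrite("pics/ob.png",cv2.resize(b,(315,600)))
E
```

```text
t 5.83 p [511.3 174.1 262.7] xaxis [-0.166  0.986 -0.   ] zaxis [ 0.  0. -1.] w 39.1 F [-0.2 -0.7 -0.3] q6 0.14
shift units [ 0.01 -0.09  0.03]
```

View pics/oa.png

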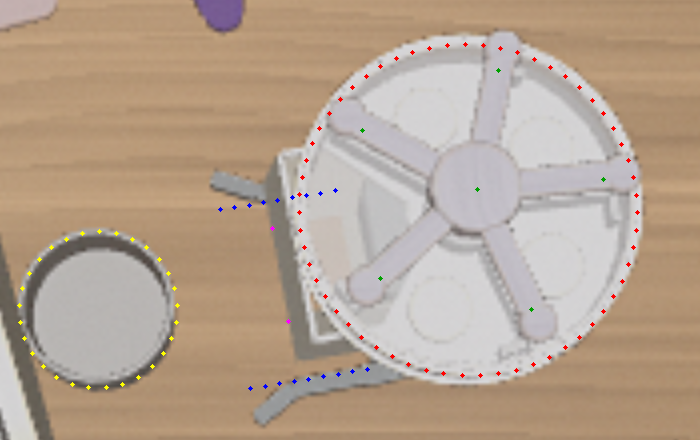

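View pics/ob.png

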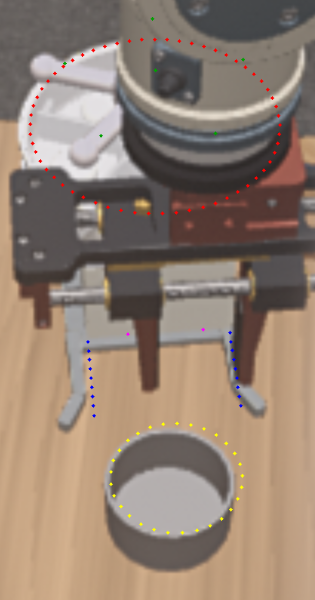

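The overlay matches well in top: drum, legs, chute front and cup all line up. In the scene view the drawn model sits a few mm off throughout, which looks like calibration error. Now I descend behind the cup.

Call:
{"name": "move_arm", "arguments": {
  "steps": [
    [[0,-0.08,0.9],0,0.55],
    [[0,0,0.9],0,0.55],
    [[0,0,0.9],0,0.55],
    [[0,0,0.9],0,0.55],
    [[0,0,0.9],0,0.55],
    [[0,0,0.9],0,0.55],
    [[0,0,0.9],0,0.55],
    [[0,0,0.9],0,0.55],
    [[0,0,0.9],0,0.55],
    [[0,0,0.7],0,0.55],
    [[0,0,0.55],0,0.55],
    [[0,0,0],0,0.55]
  ]
}}

```text
t: 6.93
ee_pos: [507.6, 173.3, 26.5]
orientation: [-2.034, -2.392, 0.006]
ft_force: [0.6, -0.6, -0.2]
width: 39.5
grasp_force: 0.0
```

```bash
python3 tgt.py 528.4 48 28
python3 - <<'E'
from h import *
T=cams.get_image("top");cv2.imwrite("pics/d.png",cv2.resize(T["image"][180:340,180:420,::-1],None,fx=3,fy=3))
E
```

```text
t 6.93 p [507.6 173.3  26.5] xaxis [-0.161  0.987 -0.001] zaxis [-0.004 -0.001 -1.   ] w 39.5 F [ 0.6 -0.6 -0.2] q6 0.15
shift units [-5.08  0.01 -0.06]
```

View pics/d.png

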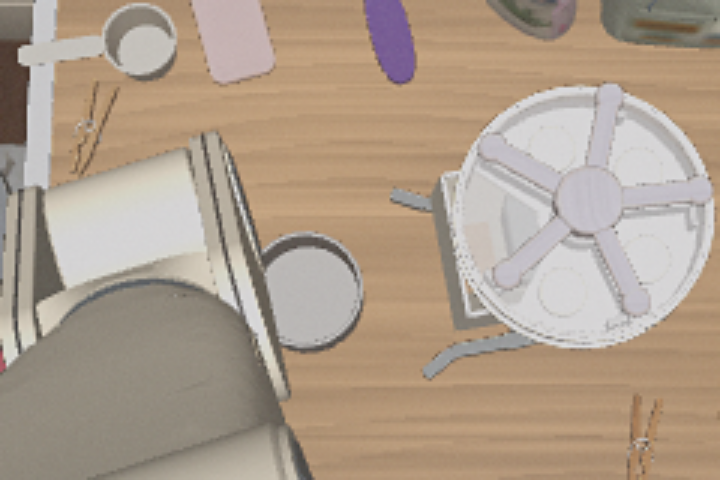

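The top view shows the wrist housing extending past the TCP toward the dispenser. I'll check its height in the scene view before pushing.

Run:
```python
from h import *
S=cams.get_image("scene");cv2.imwrite("pics/s2.png",cv2.resize(S["image"][90:390,200:520,::-1],None,fx=2,fy=2))
for z in (26,105,150,200,250,300,350): print(z,"tool axis scene",((proj(S,[507.6,173.3,z])-[200,90])*2).round(), "drumside wheel tip",((proj(S,[551-13,-87+77,z])-[200,90])*2).round())
T=cams.get_image("top")
for z in (26,250,300,350): print((3*(proj(T,[507.6,173.3,z])-[180,180])).round())
```

```text
26 tool axis scene [313. 492.] drumside wheel tip [295. 339.]
105 tool axis scene [315. 447.] drumside wheel tip [296. 291.]
150 tool axis scene [317. 419.] drumside wheel tip [297. 261.]
200 tool axis scene [319. 385.] drumside wheel tip [298. 225.]
250 tool axis scene [320. 349.] drumside wheel tip [298. 187.]
300 tool axis scene [322. 309.] drumside wheel tip [299. 146.]
350 tool axis scene [325. 266.] drumside wheel tip [300. 102.]
[203. 316.]
[158. 265.]
[146. 251.]
[132. 235.]
```

View pics/s2.png

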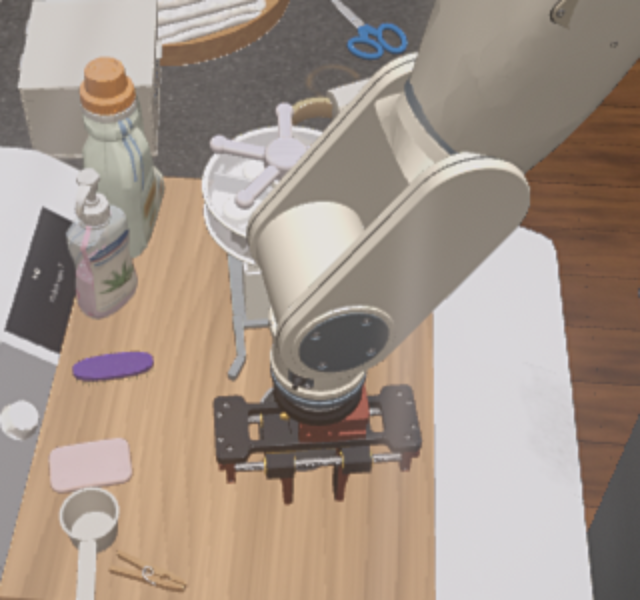

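Run:
```python
from h import *
from scipy.optimize import least_squares
S=cams.get_image("scene");T=cams.get_image("top")
o=ctrl.get_obs();q=o["qpos"];p=np.array([507.6,173.3]);ax=np.array([-np.sin(q[0]),np.cos(q[0])]) # j5 axis: normal to arm plane
print(q.round(3),ax)
for I,px in ((S,np.array([345,342])/2+[200,90]),(T,np.array([245,265])/3+[180,180])):
    r=least_squares(lambda v:proj(I,[*(p+ax*v[0]),v[1]])-px,[0,250]);print(r.x,r.fun)
```

```text
[0.307 0.598 1.918 0.    0.625 0.144] [-0.30198901  0.95331141]
[ 59.86196122 334.38808317] [ 5.11590770e-13 -6.25277607e-13]
[-45.89376127 168.21553371] [ 5.68434189e-14 -5.68434189e-14]
```

Wrist plates bottom out near z≈275, clear of the wheel at 231. I push slowly.

Call:
{"name": "move_arm", "arguments": {
  "steps": [
    [[-0.5,0,0],0,0.55],
    [[-0.3,0,0],0,0.55],
    [[-0.2,0,0],0,0.55],
    [[-0.2,0,0],0,0.55],
    [[-0.25,0,0],0,0.55],
    [[-0.25,0,0],0,0.55],
    [[-0.25,0,0],0,0.55],
    [[-0.25,0,0],0,0.55],
    [[-0.25,0,0],0,0.55],
    [[-0.25,0,0],0,0.55],
    [[-0.25,0,0],0,0.55],
    [[-0.25,0,0],0,0.55],
    [[-0.25,0,0],0,0.55],
    [[-0.25,0,0],0,0.55],
    [[-0.25,0,0],0,0.55],
    [[-0.25,0,0],0,0.55],
    [[-0.25,0,0],0,0.55],
    [[-0.2,0,0],0,0.55],
    [[-0.1,0,0],0,0.55],
    [[0,0,0],0,0.55]
  ]
}}

```text
t: 8.85
ee_pos: [528.7, 56.0, 28.9]
orientation: [2.033, 2.395, -0.0]
ft_force: [-0.1, 0.4, -0.2]
width: 39.5
grasp_force: 0.0
```

```bash
python3 tgt.py 528.1 47.6 27
python3 - <<'E'
from h import *
T=cams.get_image("top")
for r in cams.cut_out("top","cup")[:2]:
    m=r["pixels"].astype(np.uint8);(x,y),q=cv2.minEnclosingCircle(cv2.findNonZero(m));print(r["p"],x,y,q,ray(T,x,y,54),r["rect"])
print(proj(T,[536,2.7,54]))
E
```

```text
t 8.85 p [528.7  56.   28.9] xaxis [-0.162  0.987 -0.   ] zaxis [-0. -0. -1.] w 39.5 F [-0.1  0.4 -0.2] q6 -0.08
shift units [-0.33 -0.08  0.08]
[326.42352694 270.35882737]
```

Call:
{"name": "move_arm", "arguments": {
  "steps": [
    [[-0.1,-0.03,0],0,0.55],
    [[-0.1,0,0],0,0.55],
    [[-0.1,0,0],0,0.55],
    [[0,0,0],0,0.55]
  ]
}}

```text
t: 9.28
ee_pos: [529.1, 48.9, 28.9]
orientation: [-2.033, -2.395, 0.0]
ft_force: [-0.5, 0.6, 0.5]
width: 39.3
grasp_force: 0.1
```

Call:
{"name": "move_arm", "arguments": {
  "steps": [
    [[-0.05,0,0],0,0.55],
    [[-0.05,0,0],0,0.55],
    [[0,0,0],0,0.55]
  ]
}}

```text
t: 9.53
ee_pos: [529.4, 48.1, 28.9]
orientation: [-2.033, -2.394, -0.002]
ft_force: [-0.9, 11.7, -0.7]
width: 39.8
grasp_force: 5.4
```

Contact force of about 12 N at the expected spot says the cup is home. Back off and raise.

Call:
{"name": "move_arm", "arguments": {
  "steps": [
    [[0.3,0,0],0,0.55],
    [[0.6,0,0],0,0.55],
    [[0.8,0,0],0,0.55],
    [[0.6,0,-0.3],0,0.55],
    [[0.5,0,-0.9],0,0.55],
    [[0.5,0,-1],0,1],
    [[0,0,-1],0,1],
    [[0,0,-1],0,1],
    [[0,0,-1],0,1],
    [[0,0,-1],0,1],
    [[0,0,-1],0,1],
    [[0,0,-1],0,1],
    [[0,0,-1],0,1],
    [[0,0,-1],0,1],
    [[0,0,-0.5],0,1],
    [[0,0,0],0,1]
  ]
}}

```text
t: 10.87
ee_pos: [517.6, 128.5, 299.7]
orientation: [2.03, 2.393, 0.007]
ft_force: [1.1, -0.0, -0.8]
width: 0.4
grasp_force: 0.0
```

```bash
python3 tgt.py 500 0 270
python3 - <<'E'
from h import *
T=cams.get_image("top");cv2.imwrite("pics/e.png",cv2.resize(T["image"][195:320,240:430,::-1],None,fx=4,fy=4,interpolation=cv2.INTER_CUBIC))
for r in cams.cut_out("top","cup")[:2]:
    m=r["pixels"].astype(np.uint8);print(r["p"],r["rect"])
print([(4*(proj(T,[*(np.array([535.8,2])+42*np.array(k)),54])-[240,195])).round() for k in ((-.165,.986),(1,0),(-1,0),(0,1))])
E
```

```text
t 10.87 p [517.6 128.5 299.7] xaxis [-0.163  0.987  0.   ] zaxis [ 0.006  0.001 -1.   ] w 0.4 F [ 1.1 -0.  -0.8] q6 0.06
shift units [-4.96 -1.54  1.18]
0.66 [317.2, 271.1, 24.6, 43.1]
0.46 [357.5, 170.8, 31.4, 45.7]
[array([269., 315.]), array([347., 224.]), array([347., 380.]), array([268., 302.])]
```

View pics/e.png

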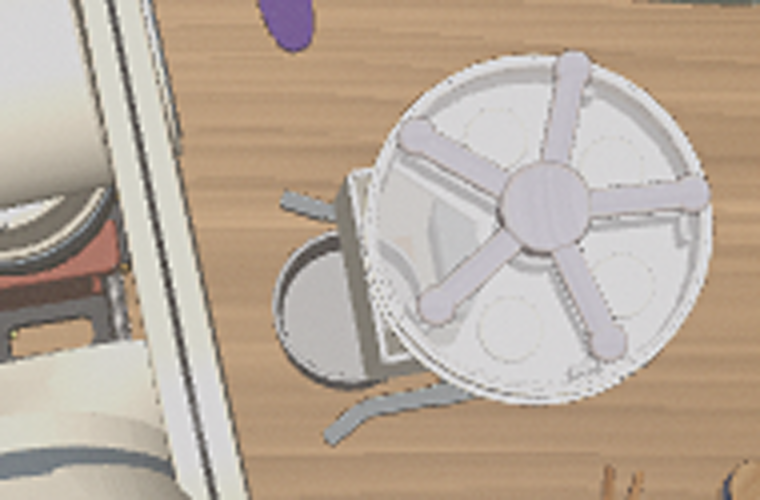

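The cup is seated under the chute: its left edge is at (273,310) in the crop, and the wheel hasn't moved. Now I turn the tool tangential to the near-left arm.

Call:
{"name": "move_arm", "arguments": {
  "steps": [
    [[0,0,0],1,1],
    [[0,0,0],1,1],
    [[0,0,0],1,1],
    [[0,0,0],1,1],
    [[0,0,0],1,1],
    [[0,0,0],1,1],
    [[0,0,0],1,1],
    [[0,0,0],1,1],
    [[0,0,0],1,1],
    [[0,0,0],1,1],
    [[0,0,0],1,1],
    [[0,0,0],0.4,1],
    [[0,0,0],0,1]
  ]
}}

```text
t: 12.05
ee_pos: [515.1, 127.8, 294.4]
orientation: [-2.93, -1.133, 0.005]
ft_force: [0.4, 0.7, -0.6]
width: 0.6
grasp_force: 0.0
```

```bash
python3 tgt.py 490.5 -64.6 300
```

```text
t 12.05 p [515.1 127.8 294.4] xaxis [ 0.74   0.673 -0.003] zaxis [-0.003 -0.001 -1.   ] w 0.6 F [ 0.4  0.7 -0.6] q6 1.05
shift units [-5.91  5.03 -0.21]
```

Call:
{"name": "move_arm", "arguments": {
  "steps": [
    [[-0.59,0.5,0],0,1],
    [[-0.59,0.5,0],0,1],
    [[-0.59,0.5,0],0,1],
    [[-0.59,0.5,0],0,1],
    [[-0.59,0.5,0],0,1],
    [[-0.59,0.5,0],0,1],
    [[-0.59,0.5,0],0,1],
    [[-0.59,0.5,0],0,1],
    [[-0.59,0.5,0],0,1],
    [[-0.6,0.5,0],0,1],
    [[0,0,0],0,1],
    [[0,0,0],0,1]
  ]
}}

```text
t: 13.05
ee_pos: [490.6, -64.2, 295.4]
orientation: [-2.929, -1.133, 0.002]
ft_force: [-0.3, 0.5, -1.0]
width: 0.4
grasp_force: 0.0
```

```bash
python3 tgt.py 490.5 -64.6 203
```

```text
t 13.05 p [490.6 -64.2 295.4] xaxis [ 0.74   0.673 -0.001] zaxis [-0.002  0.    -1.   ] w 0.4 F [-0.3  0.5 -1. ] q6 0.68
shift units [-0.01  0.02  3.7 ]
```

Call:
{"name": "move_arm", "arguments": {
  "steps": [
    [[0,0,0.6],0,1],
    [[0,0,0.6],0,1],
    [[0,0,0.6],0,1],
    [[0,0,0.5],0,1],
    [[0,0,0.4],0,1],
    [[0,0,0.4],0,1],
    [[0,0,0.3],0,1],
    [[0,0,0.2],0,1],
    [[0,0,0.1],0,1],
    [[0,0,0],0,1],
    [[0,0,0],0,1]
  ]
}}

```text
t: 13.97
ee_pos: [491.4, -63.9, 204.2]
orientation: [2.929, 1.135, 0.001]
ft_force: [-0.5, -0.8, -0.5]
width: 0.6
grasp_force: 0.0
```

Call:
{"name": "move_arm", "arguments": {
  "steps": [
    [[0.1,0,0],0,1],
    [[0.1,0,0],0,1],
    [[0.1,0,0],0,1],
    [[0.1,0,0],0,1],
    [[0,0,0],0,1]
  ]
}}

```text
t: 14.38
ee_pos: [499.1, -56.8, 204.1]
orientation: [2.929, 1.136, 0.001]
ft_force: [-0.1, 0.2, -0.6]
width: 0.6
grasp_force: 0.0
```

Call:
{"name": "move_arm", "arguments": {
  "steps": [
    [[0.12,-0.03,0],0.6,1],
    [[0.12,-0.03,0],0.6,1],
    [[0.12,-0.03,0],0.6,1],
    [[0.12,-0.03,0],0.6,1],
    [[0.12,-0.03,0],0.6,1],
    [[0.12,-0.03,0],0.6,1],
    [[0.12,-0.03,0],0.6,1],
    [[0.12,-0.03,0],0.6,1],
    [[0.12,-0.03,0],0.6,1],
    [[0.12,-0.03,0],0.6,1]
  ]
}}

```text
t: 15.22
ee_pos: [519.7, -36.0, 203.5]
orientation: [-3.123, -0.335, 0.005]
ft_force: [-3.6, -1.2, 0.4]
width: 0.6
grasp_force: 1.4
```

```bash
cat > w.py <<'E'
from h import *
o=ctrl.get_obs();M=R.from_rotvec(o["orientation"]).as_matrix();p=np.array(o["ee_pos"])
v=M.T@(np.array([551,-88,p[2]])-p);print("t",o["t"],"axis in tool frame mm",v.round(1),"q",o["qpos"].round(2),"F",np.round(o["ft_force"],1))
x=M[:,0];print("heading deg",np.degrees(np.arctan2(x[1],x[0])).round(1),"implied wheel turn if square contact", (42.3-np.degrees(np.arctan2(x[1],x[0]))).round(1))
E
python3 w.py
```

```text
t 15.2167 axis in tool frame mm [19.5 57.5 -0.1] q [-0.09  0.3   1.87 -0.    0.97  1.27] F [-3.6 -1.2  0.4]
heading deg 12.2 implied wheel turn if square contact 30.1
```

Call:
{"name": "move_arm", "arguments": {
  "steps": [
    [[0.12,-0.03,0],0.6,1],
    [[0.12,-0.03,0],0.6,1],
    [[0.12,-0.03,0],0.6,1],
    [[0.12,-0.03,0],0.6,1],
    [[0.12,-0.03,0],0.6,1],
    [[0.12,-0.03,0],0.6,1],
    [[0.12,-0.03,0],0.6,1],
    [[0.12,-0.03,0],0.6,1],
    [[0.12,-0.03,0],0.6,1],
    [[0.12,-0.03,0],0.6,1],
    [[0.12,-0.03,0],0.6,1],
    [[0.12,-0.03,0],0.6,1],
    [[0,0,0],0,1]
  ]
}}

```text
t: 16.3
ee_pos: [556.5, -29.5, 203.5]
orientation: [-3.074, 0.646, 0.003]
ft_force: [-1.2, 1.3, -0.4]
width: 0.1
grasp_force: 0.9
```

```bash
python3 w.py
python3 - <<'E'
from h import *
S=cams.get_image("scene");T=cams.get_image("top")
a=cv2.resize(T["image"][195:320,240:430,::-1],(570,375),interpolation=cv2.INTER_CUBIC)
b=cv2.resize(S["image"][130:290,290:400,::-1],(220,320))
o=np.zeros((375,790,3),np.uint8);o[:,:570]=a;o[:320,570:]=b;cv2.imwrite("pics/g.png",o)
print([(round(r["p"],2),np.round(r["rect"])) for r in cams.boxes_of("top","tablet_1_mid")])
E
```

```text
t 16.3 axis in tool frame mm [18.5 55.8 -0. ] q [-0.07  0.35  1.8   0.    1.    1.91] F [-1.2  1.3 -0.4]
heading deg -23.7 implied wheel turn if square contact 66.0
[]
```

View pics/g.png

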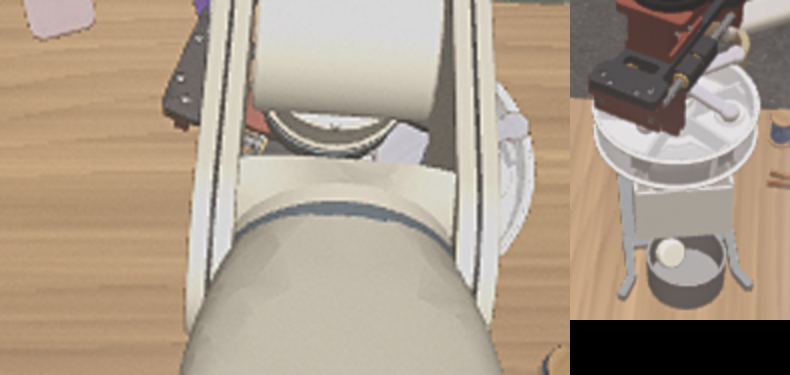

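The scene crop shows one tablet in the cup at about (340,256), and the wheel has turned roughly 66–69°. I retract backward off the arm and then up.

Call:
{"name": "move_arm", "arguments": {
  "steps": [
    [[-0.2,0,0],0,1],
    [[-0.25,0,0],0,1],
    [[0,0,-0.4],0,1],
    [[0,0,-0.8],0,1],
    [[0,0,-0.9],0,1],
    [[0,0,-0.9],0,1],
    [[0,0,-0.9],0,1],
    [[0.6,0.6,-0.5],0,1],
    [[0.8,0.5,-0.5],0,1],
    [[0.8,0.5,0],0,1],
    [[0.8,0.5,0],0,1],
    [[0.8,0.5,0],0,1],
    [[0.8,0.5,0],0,1],
    [[0,0,0],0,1],
    [[0,0,0],0,1]
  ]
}}

```text
t: 17.7
ee_pos: [621.0, -143.4, 326.9]
orientation: [3.075, -0.645, 0.001]
ft_force: [-0.5, 0.4, -0.5]
width: 0.5
grasp_force: 0.0
```

```bash
python3 w.py
python3 - <<'E'
from h import *
S=cams.get_image("scene")
a=cv2.resize(S["image"][130:290,280:410,::-1],(487,600),interpolation=cv2.INTER_CUBIC);cv2.imwrite("pics/k.png",a)
for z in (17,26,35,42,54): print(z,ray(S,340,256.5,z)-[535.8,2,0])
c=cams.cut_out("scene","cup")
for r in c[:1]: print(r["p"],r["rect"])
print("pred cup rim/foot centre",proj(S,[532,2,54]),proj(S,[532,2,10]))
t=cams.boxes_of("scene","tablet_1_mid");print([(round(r["p"],2),np.round(r["rect"],1)) for r in t])
for r in t:
    if r["rect"][1]>240: print([ (z,(ray(S,*r["rect"][:2],z)-[535.8,2,0]).round(1)) for z in (17,26,35,42)])
E
```

```text
t 17.7 axis in tool frame mm [-86.4 -22.6  -0. ] q [-0.25  0.35  1.5  -0.    1.3   1.74] F [-0.5  0.4 -0.5]
heading deg -23.7 implied wheel turn if square contact 66.0
17 [ 19.19637456 -25.64118246  17.        ]
26 [ 18.66328711 -18.55869394  26.        ]
35 [ 18.13019967 -11.47620541  35.        ]
42 [17.7155761  -5.96760323 42.        ]
54 [17.00479283  3.4757148  54.        ]
0.93 [348.1, 264.7, 37.3, 35.4]
pred cup rim/foot centre [350.14967109 255.84823578] [349.78308269 268.66655527]
[(0.68, array([254.9, 274.5,  40.7,  14. ])), (0.63, array([340.4, 256.6,  13.6,  18.7]))]
[(17, array([193.5,  37.4,  17. ])), (26, array([191.3,  43.8,  26. ])), (35, array([189.1,  50.3,  35. ])), (42, array([187.4,  55.4,  42. ]))]
[(17, array([ 18.3, -25.4,  17. ])), (26, array([ 17.8, -18.4,  26. ])), (35, array([ 17.3, -11.3,  35. ])), (42, array([16.9, -5.8, 42. ]))]
```

View pics/k.png

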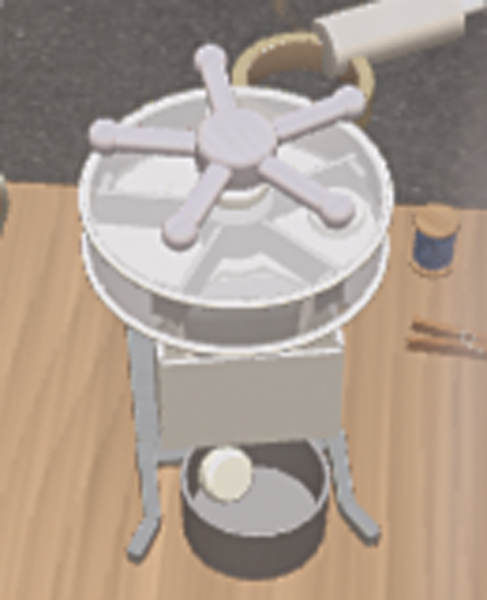

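The tablet leans inside the cup at crop (227,475). Its centre is well below the rim, the wheel is at about one place, and the robot is clear, so I hand in.

```bash
python3 -c "
from h import *
print(ctrl.close_job())"
```

```text
the job is handed in; nothing more can be done
None
```

I pushed the cup home in its bay, turned the wheel one place so that one tablet dropped into it, and handed the job in at about 18 s. The verdict was not returned, so success rests on my last camera view.

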